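# Read the marks under the glass cartons and sort them

### The arm

A 7-joint arm with a two-finger parallel gripper is mounted at the origin on the work surface. World frame = base frame: x ahead of the robot, y to its left, z up, the work surface at z = 0. Lengths are in m, angles in rad, forces in N, time in s.
With the tool pointing down it reaches from about 0.4 to 0.875 m from the base axis. Payload 19.3 kg.
Tool frame: the origin (TCP) lies midway between the tips of the shut fingers; the grasp point (between the pads) lies 19 mm behind it (bot.tcp_to_grasp is the distance from the TCP to the grasp point, in m); z points along the fingers, y is the direction in which the jaws open and shut (so a half turn about z gives the same grasp; the last joint's range is limited). The gripper opens to 85 mm and grips with 20 to 120 N. Pads are 22 mm wide; open, the fingers measure 114 mm over their backs; the gripper's body (76 mm by 85 mm) begins 54 mm behind the grasp point. The pads swing forward as they close: fully open they stand 13 mm farther back than shut.
Start: joints at [-1.175, 0.521, -0.036, 1.599, 0.021, 1.021, -0.113], TCP at [0.281, 0.558, 0.231] pointing down, gripper open.
Joint ranges: [-2.91, 2.91], [-0.3, 2.13], [-1.5, 1.42], [0.17, 2.43], [-1.26, 4.41], [0.16, 1.93], [-2.52, 2.52]. Speed limits (rad/s): [1.89, 1.89, 2.39, 2.39, 3.01, 3.01, 3.01].

### API

Orientations are given as [roll, pitch, yaw] about the fixed x, y, z axes, in that order (R = Rz(yaw) Ry(pitch) Rx(roll)).
In Python, from workcell import bot gives the robot as it stands. The module is installed in compiled form; this text tells all that it offers.
- The arm moves only by the tool drive_tool, never from a script. Its argument "series" is a list of rows, each a list of 5 numbers: the opening in per cent of the stroke, from 0 (shut) to 100 (fully open), then the shift along the world's x, y, z in m, then the turn about the world's z in rad. A call has 1 to 12 rows; each row shifts and turns the pose as measured when the row begins; what a row does not reach is not made up. A row lasts 1/10 s, in which the tool goes at most 50 mm and 8.59 degrees, less where a joint would pass 70% of its speed; a pose out of reach is approached as far as the arm can. A call with a gripper value outside its range is refused whole. The fingers move at their own pace and stop on an object; "newtons" is the grip in N (left out, the last holds). Time passes only in rows, so rows that do not move let the fingers close. It gives the time, the measured TCP pose, the force and the opening at its end, in the units of the state.
- bot.observe(): the state, without advancing time (a new reading comes with each control period).
- bot.grab_frame(name): name is "scene" or "side" or "wrist"; returns the picture (480x640x3 uint8, red, green, blue); there is no depth.
- bot.camera_info(name): a dict with "fx", "fy", "cx", "cy" (pixels), "cam_to_world" (4x4, takes a point from camera to world coordinates). Camera axes: x right, y down, z forward; pixel columns grow to the right and rows downward; lengths in m; the calibration is good to about 2 mm. A picture is of the moment at which its call begins: read the wrist's pose just before it. camera_info takes no time and is no camera call; for the wrist camera it gives the pose at the moment of the call.
- bot.job_done(): hands the job in, once; it reports no verdict.
Trained networks look in the newest picture that a camera, given by its name, has taken for a name from the list of things; names that differ only in an ending like _2 or _b are one class to them, and where a whole thing is asked for, a point or a joint stands for the part that bears it (a point fixed in the world has none). Each returns a list of dicts, best first, with "conf" (0 to 1); they miss things now and then, are a little off and sometimes report something else, mostly with a low value. They report only what shows in the picture. A call takes as long as a camera call. They do not tell look-alikes from the thing itself.
- bot.masks_of(camera, target): "mask" (480x640 bool, what is visible of it) and "point" ([column, row] in pixels, amid what is visible of it).
The state is a dict: "clock": time; "qpos": joint angles; "qd": joint speeds; "joint_efforts": joint torques, N m; "position": TCP position; "tool_rot": TCP orientation; "force": force on the tool from outside, world axes, zero at the start; "moment": the same for the moment, N m; "grip_width": finger opening in m.
Only numpy, scipy, OpenCV 4.12 (cv2) and the standard library are available. Lean on these libraries where they do the work, as an engineer would, in place of code of your own. Each camera call takes 0.05 s, during which the arm holds its last target.

### The job

First tip both standing glass cartons over onto their sides on the bench so that the black marks on their undersides can be read; then lay each carton, still on its side, in the middle of the tray whose flap carries the same mark. Set them down gently and let go; never bring a carton into a tray upright, and leave the two glasses and the knife where they are.

Things in the scene. Friction and masses are not known exactly. Their poses are not given: they have to be found in the camera images.
- carton_a: Closed rigid cardboard carton, 66 x 66 mm, 120 mm tall, about 0.3 kg, standing on the bench, turned up to 0.2 rad; left or right varies. Origin: centre of its underside; z runs to its top, x and y are square to its sides. Pushed near the top it tips over its lower edge and falls by itself past 0.5 rad. Its underside, hidden until tipped, has a black bar, 50 x 14 mm; the cartons are otherwise alike.
- carton_b: Closed rigid cardboard carton, 66 x 66 mm, 120 mm tall, about 0.3 kg, standing on the bench, turned up to 0.2 rad; left or right varies. Origin: centre of its underside; z runs to its top, x and y are square to its sides. Pushed near the top it tips over its lower edge and falls by itself past 0.5 rad. Its underside, hidden until tipped, has a black round spot, 32 mm across; the cartons are otherwise alike.
- carton_a_mid (a point): Point at the middle of carton_a, on its axis 60 mm above its underside; 33 mm above the bench when the carton lies on its side, 39 mm when it lies in a tray.
- carton_b_mid (a point): Point at the middle of carton_b, on its axis 60 mm above its underside; 33 mm above the bench when the carton lies on its side, 39 mm when it lies in a tray.
- tray_bar: Shallow cardboard tray fixed to the bench, never turned: outside 172 (x) x 152 mm (y), inside 160 x 140 mm, walls 34 mm high, floor 6 mm thick. Origin: centre of its underside. A flat flap (52 x 110 mm, top 34 mm high) sticks out on the side away from the robot with a black bar, 50 x 14 mm, 112 mm beyond the origin. Left or right varies.
- tray_disc: Shallow cardboard tray fixed to the bench, never turned: outside 172 (x) x 152 mm (y), inside 160 x 140 mm, walls 34 mm high, floor 6 mm thick. Origin: centre of its underside. A flat flap (52 x 110 mm, top 34 mm high) sticks out on the side away from the robot with a black round spot, 32 mm across, 112 mm beyond the origin. Left or right varies.
- tumbler_1: Bystander: frosted drinking glass standing mouth down, 110 mm tall, 72 mm across at the bench, beyond the cartons. Origin: centre of its foot on the bench.
- tumbler_2: Bystander: frosted drinking glass standing mouth down, 110 mm tall, 72 mm across at the bench, beyond the cartons. Origin: centre of its foot on the bench.
- knife: Bystander: closed carton knife lying flat, 120 x 26 x 18 mm, right of the middle beyond the cartons. Origin: centre of its underside, x along its length.
Mind the look-alikes: they are no part of the job. What is shaped like the carton_b but blue is not meant.

How it is judged:
By the outcome, as a careful person would: the job done as asked, in the order asked, and still so for the second after the job is handed in, with the robot touching nothing.
It also fails if it takes over 69 s, if anything falls off the work surface, if the arm or the gripper's body presses on something with over 40 N, if the wrist force passes 120 N, or if a joint passes its speed limit or range.

## Working session

There is one attempt and no reset: what is moved stays moved. The work goes in short steps, Python scripts to look and compute and a tool call to move; the robot and the scene stay as the last step left them, time stands still between calls to the robot, and variables do not carry over. Pictures are saved under pics/ and viewed, and the job is handed in when it is done.

Besides the shell and the picture viewer there is one more tool, called after "Request:" by a JSON object that holds its "name" and its "arguments", one argument or row to a line. drive_tool: Moves the arm, as the interface text tells. Its arguments: {"type":"object","properties":{"series":{"type":"array","items":{"type":"array","items":{"type":"number"}}},"newtons":{"type":"number"}},"required":["series"]}

```bash
mkdir -p pics; cat > h.py <<'E'
import numpy as np, cv2
from workcell import bot
def save(cam,name):
    im=bot.grab_frame(cam); cv2.imwrite(f'pics/{name}.png',im[:,:,::-1]); return im
def ray(cam,uv,info=None):
    i=info or bot.camera_info(cam); T=np.array(i['cam_to_world'])
    d=T[:3,:3]@np.array([(uv[0]-i['cx'])/i['fx'],(uv[1]-i['cy'])/i['fy'],1.]); return T[:3,3],d
def atz(cam,uv,z,info=None):
    o,d=ray(cam,uv,info); return o+d*(z-o[2])/d[2]
def proj(cam,p,info=None):
    i=info or bot.camera_info(cam); T=np.array(i['cam_to_world'])
    c=T[:3,:3].T@(np.array(p)-T[:3,3]); return np.array([c[0]/c[2]*i['fx']+i['cx'],c[1]/c[2]*i['fy']+i['cy']])
E
python3 - <<'E'
from h import *
print({k:np.round(v,3).tolist() if not np.isscalar(v) else v for k,v in bot.observe().items()})
save('scene','s0');save('side','d0')
for c in('scene','side','wrist'):
    i=bot.camera_info(c);print(c,i['fx'],np.round(i['cam_to_world'],3).tolist())
E
```

```text
{'clock': 0.0, 'qpos': [-1.175, 0.522, -0.036, 1.6, 0.021, 1.021, -0.113], 'qd': [-0.001, -0.001, 0.001, 0.002, -0.0, -0.002, -0.001], 'joint_efforts': [-0.0, -92.712, 1.98, -36.994, 0.018, 0.008, -0.0], 'position': [0.281, 0.558, 0.231], 'tool_rot': [-3.14, 0.0, 2.676], 'force': [0.367, 0.324, 0.325], 'moment': [0.007, 0.009, 0.016], 'grip_width': 0.08508568417404964}
scene 563.8281755481115 [[0.498, 0.561, -0.661, 1.411], [0.867, -0.331, 0.372, -0.435], [-0.01, -0.758, -0.652, 0.834], [0.0, 0.0, 0.0, 1.0]]
side 560.1391642055838 [[0.997, -0.048, 0.055, 0.549], [-0.072, -0.772, 0.632, -0.807], [0.012, -0.634, -0.773, 1.056], [0.0, 0.0, 0.0, 1.0]]
wrist 377.8169966181638 [[0.449, 0.849, 0.277, 0.209], [0.893, -0.427, -0.14, 0.594], [-0.0, 0.311, -0.951, 0.373], [0.0, 0.0, 0.0, 1.0]]
```

View pics/s0.png

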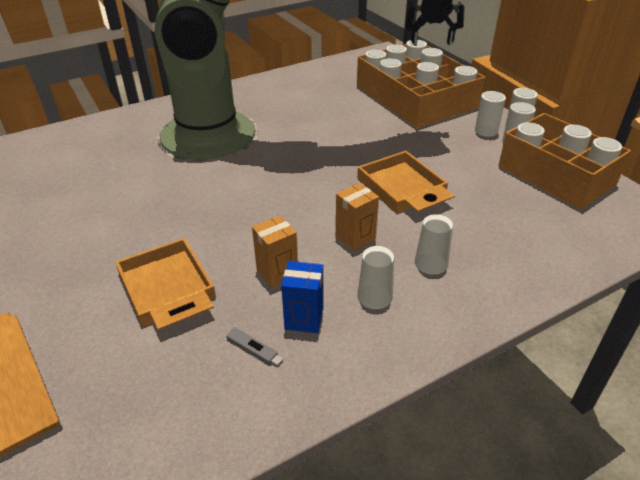

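View pics/d0.png

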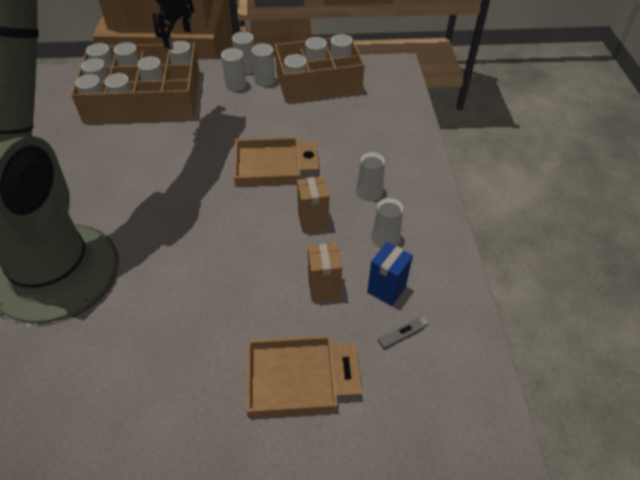

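The scene view shows two orange cartons at about (276,252) and (357,217), with a blue decoy at (303,297). The bar tray is at (168,285) on the robot's right and the disc tray at (405,185) on its left. The tumblers are at (376,278) and (434,245), and the knife is at (254,346).

```bash
cat > m.py <<'E'
from h import *
from scipy.optimize import least_squares
import itertools
names=['carton_a','tray_bar','tumbler_1','knife']
R={}
for c in('scene','side'):
    bot.grab_frame(c)
    for n in names:
        for r in bot.masks_of(c,n):
            if r['conf']<.3: continue
            m=r['mask'].astype(np.uint8)
            x,y,w,h=cv2.boundingRect(m)
            R.setdefault((c,n),[]).append(m)
            print(c,n,round(r['conf'],2),np.round(r['point']).tolist(),m.sum(),(x,y,w,h), np.round(atz(c,r['point'],0.06 if n=='carton_a' else 0.03),3))
np.save('masks.npy',R,allow_pickle=True)
E
python3 m.py
```

```text
scene carton_a 0.91 [359.0, 214.0] 2324 (336, 183, 43, 67) [0.603 0.129 0.06 ]
scene carton_a 0.76 [274.0, 243.0] 2347 (252, 215, 47, 72) [ 0.597 -0.079  0.06 ]
scene carton_a 0.59 [302.0, 297.0] 2637 (282, 262, 42, 71) [ 0.761 -0.102  0.06 ]
scene tray_bar 0.85 [166.0, 286.0] 6059 (116, 239, 102, 91) [ 0.571 -0.308  0.03 ]
scene tumbler_1 0.85 [436.0, 240.0] 1784 (415, 214, 38, 60) [0.734 0.243 0.03 ]
scene tumbler_1 0.79 [376.0, 278.0] 1914 (358, 246, 36, 63) [0.765 0.065 0.03 ]
scene knife 0.63 [254.0, 348.0] 807 (228, 329, 54, 36) [ 0.801 -0.223  0.03 ]
scene knife 0.35 [273.0, 248.0] 2352 (252, 216, 47, 71) [ 0.579 -0.073  0.03 ]
side carton_a 0.73 [389.0, 271.0] 2032 (367, 241, 47, 65) [ 0.76  -0.094  0.06 ]
side carton_a 0.63 [326.0, 272.0] 1820 (308, 243, 35, 58) [ 0.622 -0.086  0.06 ]
side carton_a 0.61 [312.0, 201.0] 1571 (297, 176, 32, 56) [0.603 0.128 0.06 ]
side tray_bar 0.7 [300.0, 376.0] 8069 (246, 335, 116, 83) [ 0.554 -0.315  0.03 ]
side tumbler_1 0.72 [385.0, 223.0] 1241 (371, 198, 32, 49) [0.777 0.073 0.03 ]
side tumbler_1 0.6 [370.0, 177.0] 1122 (356, 152, 29, 48) [0.761 0.234 0.03 ]
```

```bash
cat > fit.py <<'E'
from h import *
from scipy.optimize import minimize
INF={c:bot.camera_info(c) for c in('scene','side')}
def hullmask(c,P,k=4):
    uv=np.array([proj(c,p,INF[c]) for p in P]); 
    h=cv2.convexHull(((uv+.5)*k-.5).astype(np.float32))
    im=np.zeros((480*k,640*k),np.uint8); cv2.fillConvexPoly(im,np.round(h*16).astype(np.int32),255,shift=4)
    return cv2.resize(im,(640,480),interpolation=cv2.INTER_AREA)/255.
def box(x,y,yaw,sx,sy,z0,z1,dx=0,dy=0):
    c,s=np.cos(yaw),np.sin(yaw)
    return [(x+c*(a+dx)-s*(b+dy),y+s*(a+dx)+c*(b+dy),z) for a in(-sx/2,sx/2) for b in(-sy/2,sy/2) for z in(z0,z1)]
def iou(A,B): return np.minimum(A,B).sum()/np.maximum(A,B).sum()
def fit(masks,pts,x0,steps):
    f=lambda v:-sum(iou(hullmask(c,pts(v)),m) for c,m in masks)
    sim=[np.array(x0,float)]+[np.array(x0,float)+s*np.eye(len(x0))[i] for i,s in enumerate(steps)]
    r=minimize(f,x0,method='Nelder-Mead',options=dict(initial_simplex=sim,xatol=2e-4,fatol=1e-4,maxiter=120))
    return r.x,-r.fun/len(masks)
E
python3 - <<'E'
from fit import *
R=np.load('masks.npy',allow_pickle=True).item()
S,D=R[('scene','carton_a')],R[('side','carton_a')]
for nm,s,d,x0 in(('L',S[0],D[2],(.6,.128,0)),('R',S[1],D[1],(.605,-.08,0)),('blue',S[2],D[0],(.76,-.098,0))):
    cand=[]
    for y in(-.15,.15):
        cand.append(fit([('scene',s),('side',d)],lambda v:box(*v,.066,.066,0,.12),(x0[0],x0[1],y),(.01,.01,.1)))
    for m in (('scene',s),('side',d)): cand.append(fit([m],lambda v:box(*v,.066,.066,0,.12),(x0[0],x0[1],0.05),(.01,.01,.1)))
    for c in cand: print(nm,np.round(c[0],4),round(c[1],3))
# trays: outline box + flap
im={'scene':cv2.imread('pics/s0.png'),'side':cv2.imread('pics/d0.png')}
T=lambda v:box(v[0],v[1],0,.172,.152,0,.034)
for c in im:
    g=im[c]
    hsv=cv2.cvtColor(g,cv2.COLOR_BGR2HSV)
    for nm,z in (('bar',.034),('disc',.034)):
        p={'scene':{'bar':(181,309),'disc':(430,198)},'side':{'bar':(347,368),'disc':(308,155)}}[c][nm]
        w=18 if nm=='bar' else 12
        sub=g[p[1]-w:p[1]+w,p[0]-w:p[0]+w].sum(2)
        yy,xx=np.nonzero(sub<90)
        uv=(p[0]-w+xx.mean(),p[1]-w+yy.mean()); q=atz(c,uv,.034,INF[c])
        print(c,nm,len(xx),np.round(uv,1),'tray origin',np.round(q-[.112,0,0],4))
s,d=R[('scene','tray_bar')][0],R[('side','tray_bar')][0]
F=lambda v:np.array(box(v[0],v[1],0,.172,.152,0,.034)+box(v[0]+.112,v[1],0,.052,.11,.03,.034))
def hm2(c,v): return np.maximum(hullmask(c,box(v[0],v[1],0,.172,.152,0,.034)),hullmask(c,box(v[0]+.112,v[1],0,.052,.11,.032,.034)))
f=lambda v:-(iou(hm2('scene',v),s)+iou(hm2('side',v),d))
r=minimize(f,(.56,-.31),method='Nelder-Mead',options=dict(initial_simplex=[(.56,-.31),(.57,-.31),(.56,-.3)],maxiter=80))
print(r.x,r.fun)
for t in(R[('scene','tumbler_1')][0],R[('side','tumbler_1')][1]),(R[('scene','tumbler_1')][1],R[('side','tumbler_1')][0]):
    cyl=lambda v:[(v[0]+rr*np.cos(a),v[1]+rr*np.sin(a),z) for z,rr in((0,.036),(.11,.028)) for a in np.linspace(0,6.28,20)]
    print(fit([('scene',t[0]),('side',t[1])],cyl,(.76,.15) if 0 else tuple(atz('scene',np.argwhere(t[0])[:,::-1].mean(0),.05)[:2]),(.01,.01)))
E
```

```text
L [0.6049 0.1192 0.1055] 0.95
L [0.6046 0.1192 0.1101] 0.95
L [0.6078 0.1186 0.0661] 0.968
L [0.604  0.118  0.1111] 0.959
R [ 0.6173 -0.0853  0.0474] 0.922
R [ 0.6174 -0.0854  0.0511] 0.922
R [ 0.6186 -0.0853  0.0387] 0.891
R [ 0.6172 -0.0872  0.0536] 0.967
blue [ 0.7593 -0.0991 -0.6697] 0.951
blue [ 0.7598 -0.0991  0.9094] 0.951
blue [ 0.7625 -0.0999 -0.6372] 0.952
blue [ 0.757  -0.0983  0.122 ] 0.843
scene bar 92 [181.5 308.5] tray origin [ 0.5367 -0.3025  0.034 ]
scene disc 58 [429.9 197.3] tray origin [0.4973 0.3261 0.034 ]
side bar 95 [346.4 367.9] tray origin [ 0.5337 -0.3051  0.034 ]
side disc 39 [308.2 154.3] tray origin [0.493  0.3247 0.034 ]
[ 0.53496113 -0.30298529] -1.9367298149566254
(array([0.75873661, 0.21574701]), np.float64(0.952539010870685))
(array([0.77935753, 0.0546568 ]), np.float64(0.9394098330218232))
```

Carton L is at (0.605, 0.119, yaw 0.1) and R at (0.617, -0.085, yaw 0.05). The bar tray is at (0.535, -0.303) and the disc tray at (0.495, 0.325). I'll tip both cartons toward the robot, where the bench is clear and the undersides will face the scene camera.

Request:
{"name": "drive_tool", "arguments": {
  "series": [
    [40,0.0327,-0.036,0,0.047],
    [40,0.0327,-0.036,0,0.047],
    [40,0.0327,-0.036,0,0.047],
    [40,0.0327,-0.036,0,0.047],
    [40,0.0327,-0.036,0,0.047],
    [40,0.0327,-0.036,0,0.047],
    [40,0.0327,-0.036,0,0.047],
    [40,0.0327,-0.036,0,0.047],
    [40,0.0327,-0.036,0,0.047],
    [40,0.0327,-0.036,0,0.047],
    [40,0.0327,-0.036,0,0.047],
    [40,0.0327,-0.036,0,0.047]
  ]
}}

```text
clock: 1.8
position: [0.676, 0.1173, 0.2324]
tool_rot: [3.138, -0.001, -3.008]
force: [-0.4, 1.1, -0.4]
grip_width: 0.0342
```

Request:
{"name": "drive_tool", "arguments": {
  "series": [
    [40,-0.001,0.005,-0.03,-0.02],
    [40,0,0.003,-0.04,-0.012],
    [40,0,0,-0.04,0],
    [40,0,0,-0.022,0],
    [40,0,0,0,0]
  ]
}}

```text
clock: 2.3
position: [0.6796, 0.1151, 0.096]
tool_rot: [3.142, 0.003, -3.051]
force: [-0.8, -0.3, 0.1]
grip_width: 0.0342
```

```bash
python3 - <<'E'
from h import *
a=save('scene','s1');b=save('side','d1')
cv2.imwrite('pics/c1.png',np.hstack([cv2.resize(a[150:350,220:420],(400,400)),cv2.resize(b[120:320,230:430],(400,400))])[:,:,::-1])
E
```

```text
(no output)
```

View pics/c1.png

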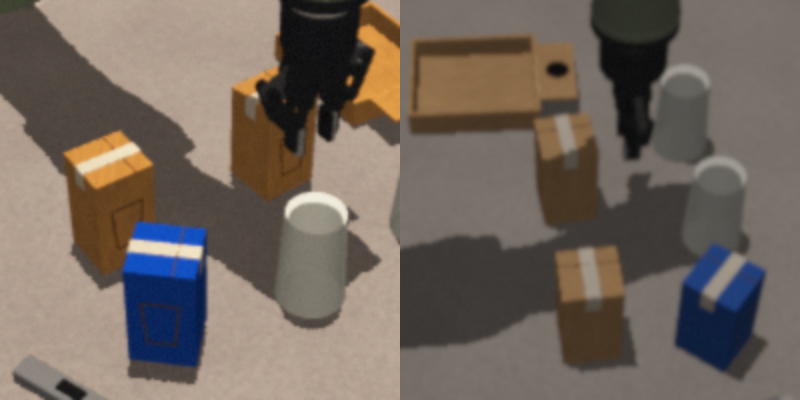

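The two crops show the fingers behind carton L, clear of the tumblers. I'll push it toward the robot.

Request:
{"name": "drive_tool", "arguments": {
  "series": [
    [40,-0.006,0.01,0.002,0],
    [40,-0.012,0,0.002,0],
    [40,-0.01,-0.001,0,0],
    [40,-0.01,-0.001,0,0],
    [40,-0.01,-0.001,0,0],
    [40,-0.01,-0.001,0,0],
    [40,-0.01,-0.001,0,0],
    [40,-0.01,-0.001,0,0],
    [40,-0.01,-0.001,0,0]
  ]
}}

```text
clock: 3.3
position: [0.5921, 0.1239, 0.115]
tool_rot: [3.137, 0.023, -3.049]
force: [1.2, -0.1, -0.7]
grip_width: 0.0342
```

```bash
cat > look.py <<'E'
import sys
from h import *
n=sys.argv[1]
a=save('scene','s'+n);b=save('side','d'+n)
cv2.imwrite(f'pics/c{n}.png',np.hstack([cv2.resize(a[120:420,200:460],(400,460)),cv2.resize(b[100:400,210:470],(400,460))])[:,:,::-1])
E
python3 look.py 2
```

```text
(no output)
```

View pics/c2.png

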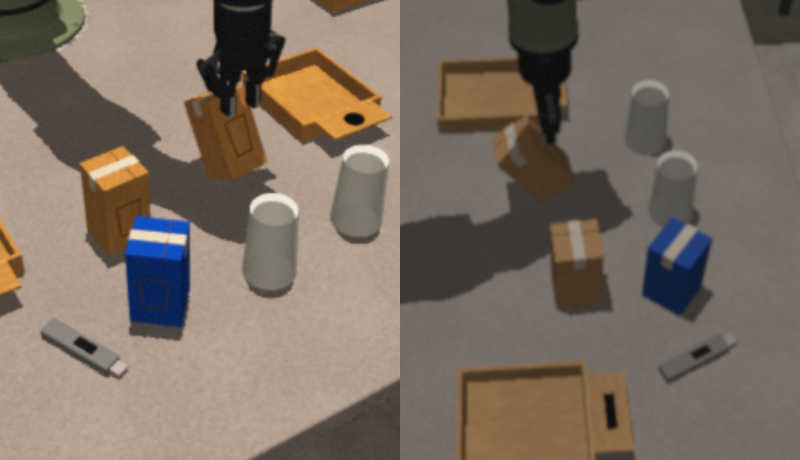

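Carton L is tilted on its lower edge with no sign of sliding, so I'll keep pushing.

Request:
{"name": "drive_tool", "arguments": {
  "series": [
    [40,-0.01,-0.001,-0.001,0],
    [40,-0.01,-0.001,-0.001,0],
    [40,-0.01,-0.001,-0.001,0],
    [40,0,0,0,0],
    [40,0,0,0,0]
  ]
}}

```text
clock: 3.9
position: [0.5606, 0.1207, 0.1116]
tool_rot: [3.137, 0.023, -3.049]
force: [-0.0, 0.3, -0.6]
grip_width: 0.0341
```

```bash
python3 look.py 3
```

```text
(no output)
```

View pics/c3.png

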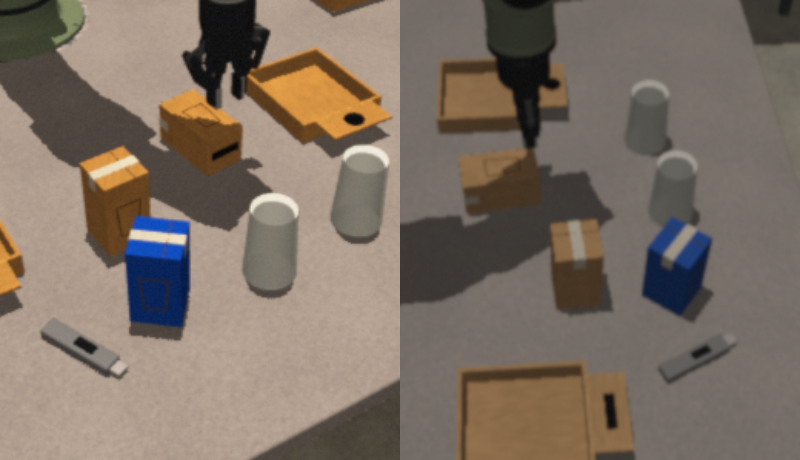

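Carton L now lies on its side and its underside at crop (225,155) shows the bar, so it is carton_a. Next is R.

Request:
{"name": "drive_tool", "arguments": {
  "series": [
    [40,0,0,0.04,0],
    [40,0.01,0,0.035,0],
    [40,0.03,-0.03,0,-0.01],
    [40,0.03,-0.035,0,-0.01],
    [40,0.025,-0.04,0,-0.01],
    [40,0.02,-0.04,0,-0.01],
    [40,0.005,-0.04,0,0],
    [40,0,-0.01,0,0],
    [40,0,0,0,0]
  ]
}}

```text
clock: 4.9
position: [0.6862, -0.0812, 0.1899]
tool_rot: [3.137, 0.025, -3.087]
force: [-0.4, 0.3, -0.4]
grip_width: 0.0341
```

Request:
{"name": "drive_tool", "arguments": {
  "series": [
    [40,-0.008,0,-0.03,0],
    [40,-0.002,0,-0.035,0],
    [40,-0.002,0,-0.022,0],
    [40,-0.01,0,0,0],
    [40,-0.01,0,-0.002,0],
    [40,-0.01,0,-0.002,0],
    [40,-0.01,0,-0.002,0],
    [40,-0.01,0,-0.002,0],
    [40,-0.01,0,-0.002,0],
    [40,-0.01,0,-0.002,0]
  ]
}}

```text
clock: 5.9
position: [0.6036, -0.0649, 0.0887]
tool_rot: [3.131, 0.031, -3.073]
force: [0.2, -0.9, -0.5]
grip_width: 0.0346
```

```bash
python3 look.py 4
```

```text
(no output)
```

View pics/c4.png

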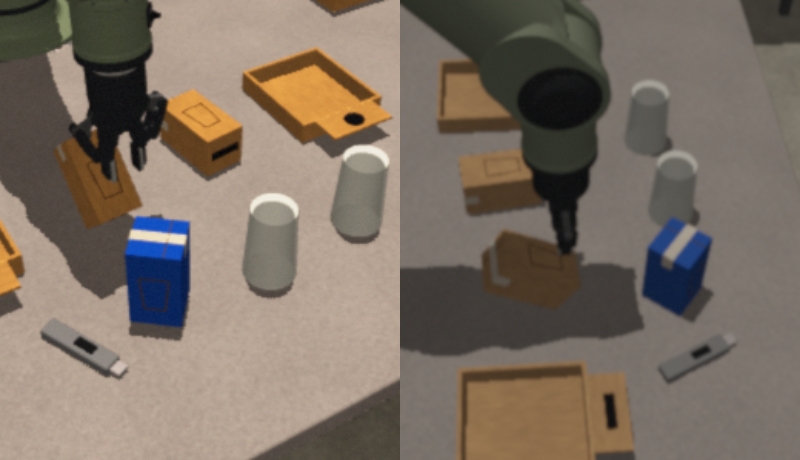

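Request:
{"name": "drive_tool", "arguments": {
  "series": [
    [40,-0.008,-0.002,0.002,0],
    [40,-0.006,-0.002,0.002,0],
    [40,0,0,0.005,0],
    [40,0,0,0.01,0]
  ]
}}

```text
clock: 6.4
position: [0.5878, -0.0696, 0.1082]
tool_rot: [3.131, 0.028, -3.074]
force: [-0.0, -0.0, -0.2]
grip_width: 0.0341
```

```bash
python3 look.py 5
```

```text
(no output)
```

View pics/c5.png

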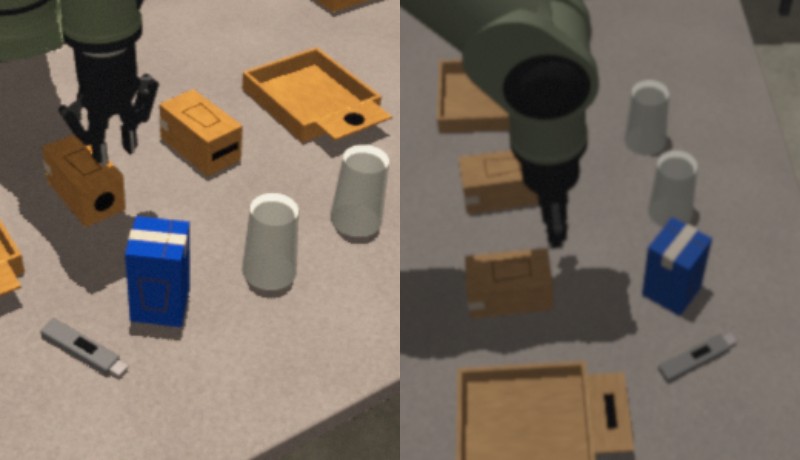

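R shows the round spot at crop (104,201), so it is carton_b and goes to the left tray. Carton_a goes to the right tray. Now I'll measure the lying poses.

Request:
{"name": "drive_tool", "arguments": {
  "series": [
    [100,0.02,0,0.04,0],
    [100,0.03,0,0.04,0],
    [100,0.03,0,0.02,0],
    [100,0,0,0,0]
  ]
}}

```text
clock: 6.9
position: [0.671, -0.0695, 0.2148]
tool_rot: [3.131, 0.031, -3.074]
force: [-1.6, -0.5, -0.6]
grip_width: 0.0852
```

```bash
cat > lie.py <<'E'
from fit import *
M={}
for c in('scene','side'):
    im=save(c,c+'_lie'); 
    for r in bot.masks_of(c,'carton_a'):
        if r['conf']<.25: continue
        q=atz(c,r['point'],.033); print(c,round(r['conf'],2),np.round(q,3),r['mask'].sum()); M.setdefault(c,[]).append((q,r['mask'].astype(float)))
for nm,x0 in(('a',(.51,.11,.1)),('b',(.53,-.09,.0))):
    ms=[]
    for c in M:
        for q,m in M[c]:
            if np.hypot(q[0]-x0[0],q[1]-x0[1])<.05: ms.append((c,m)); break
    for sub in [ms]+[[m] for m in ms]:
        r=fit(sub,lambda v:box(*v,.12,.066,0,.066),x0,(.01,.01,.1)); print(nm,[s[0] for s in sub],np.round(r[0],4),round(r[1],3))
E
python3 lie.py; python3 look.py 6
```

```text
scene 0.89 [ 0.738 -0.091  0.033] 2650
scene 0.85 [ 0.519 -0.085  0.033] 2260
scene 0.66 [0.511 0.113 0.033] 1929
scene 0.66 [0.74  0.238 0.033] 1792
side 0.81 [0.504 0.112 0.033] 1915
side 0.8 [ 0.763 -0.079  0.033] 1969
side 0.63 [ 0.523 -0.09   0.033] 2225
a ['scene', 'side'] [0.5112 0.1074 0.1113] 0.934
a ['scene'] [0.5142 0.1077 0.089 ] 0.918
a ['side'] [0.5108 0.1068 0.1262] 0.971
b ['scene', 'side'] [ 0.5211 -0.0916  0.0517] 0.955
b ['scene'] [ 0.5222 -0.0914  0.0572] 0.973
b ['side'] [ 0.5203 -0.0932  0.0712] 0.952
```

View pics/c6.png

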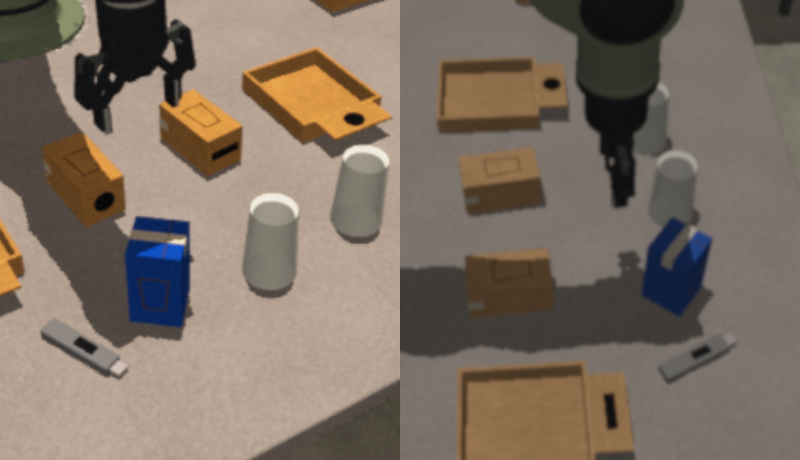

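Carton a is at (0.511, 0.107, yaw 0.11) and b at (0.521, -0.092, yaw 0.055). The two views agree within about 3 mm. I'll grasp b first.

Request:
{"name": "drive_tool", "arguments": {
  "newtons": 25,
  "series": [
    [100,-0.04,-0.006,-0.02,-0.005],
    [100,-0.045,-0.006,-0.02,-0.005],
    [100,-0.04,-0.006,-0.02,0],
    [100,-0.025,-0.004,-0.01,0],
    [100,0,0,0,0],
    [100,0,0,0,0]
  ]
}}

```text
clock: 7.8
position: [0.5063, -0.0921, 0.1369]
tool_rot: [3.13, 0.021, -3.085]
force: [0.1, 0.2, -0.2]
grip_width: 0.0853
```

Request:
{"name": "drive_tool", "arguments": {
  "series": [
    [100,0.012,0,-0.02,0],
    [100,0.003,0,-0.03,0],
    [100,0,0,-0.03,0],
    [100,0,0,-0.02,0],
    [100,0,0,-0.01,0],
    [100,0,0,0,0]
  ]
}}

```text
clock: 8.4
position: [0.527, -0.0911, 0.0246]
tool_rot: [3.13, 0.027, -3.083]
force: [-0.5, 0.3, 1.5]
grip_width: 0.0854
```

Request:
{"name": "drive_tool", "arguments": {
  "newtons": 30,
  "series": [
    [100,-0.005,0,-0.008,0],
    [60,0,0,0,0],
    [60,0,0,0,0],
    [60,0,0,0,0],
    [60,0,0,0,0],
    [60,0,0,0,0]
  ]
}}

```text
clock: 9.0
position: [0.5237, -0.0912, 0.0194]
tool_rot: [3.131, 0.032, -3.084]
force: [0.3, 0.9, -3.4]
grip_width: 0.0656
```

```bash
python3 look.py 7
```

```text
(no output)
```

View pics/c7.png

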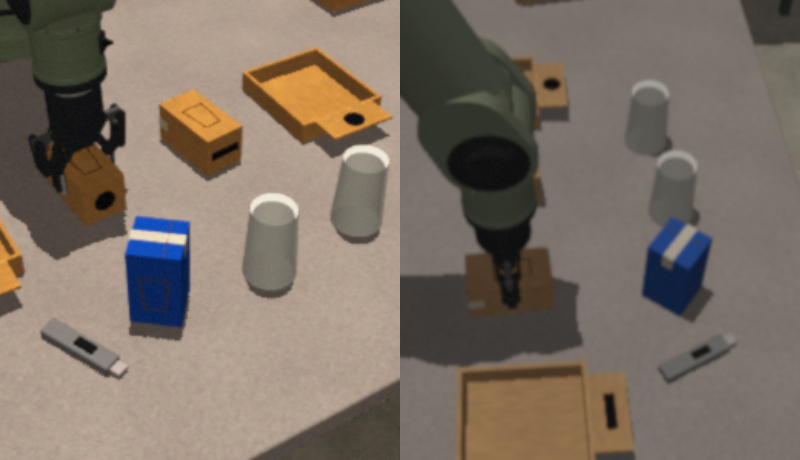

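The jaws closed to 65.6 mm on carton_b, seen at crop (85,180). I'll lift it high enough to clear carton_a and check that it stays held.

Request:
{"name": "drive_tool", "arguments": {
  "series": [
    [60,0,0,0.01,0],
    [60,0,0,0.02,0],
    [60,0,0,0.035,0],
    [60,0,0,0.04,0],
    [60,0,0,0.03,0],
    [60,0,0,0.015,0],
    [60,0,0,0,0]
  ]
}}

```text
clock: 9.8
position: [0.5218, -0.091, 0.1784]
tool_rot: [3.131, 0.031, -3.083]
force: [-0.3, -0.5, -3.6]
grip_width: 0.0654
```

Request:
{"name": "drive_tool", "arguments": {
  "series": [
    [60,-0.001,0.02,0,-0.005],
    [60,-0.002,0.035,0,-0.005],
    [60,-0.002,0.04,0,-0.005],
    [60,-0.003,0.045,0,-0.007],
    [60,-0.003,0.045,0,-0.007],
    [60,-0.003,0.045,0,-0.007],
    [60,-0.003,0.045,0,-0.007],
    [60,-0.003,0.045,0,-0.007],
    [60,-0.003,0.04,0,-0.005],
    [60,-0.001,0.03,0,-0.002],
    [60,0,0.015,0,0],
    [60,0,0,0,0]
  ]
}}

```text
clock: 11.0
position: [0.488, 0.3268, 0.1704]
tool_rot: [3.136, 0.022, 3.137]
force: [-0.2, -0.7, -3.6]
grip_width: 0.0658
```

```bash
python3 look.py 8
```

```text
(no output)
```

View pics/c8.png

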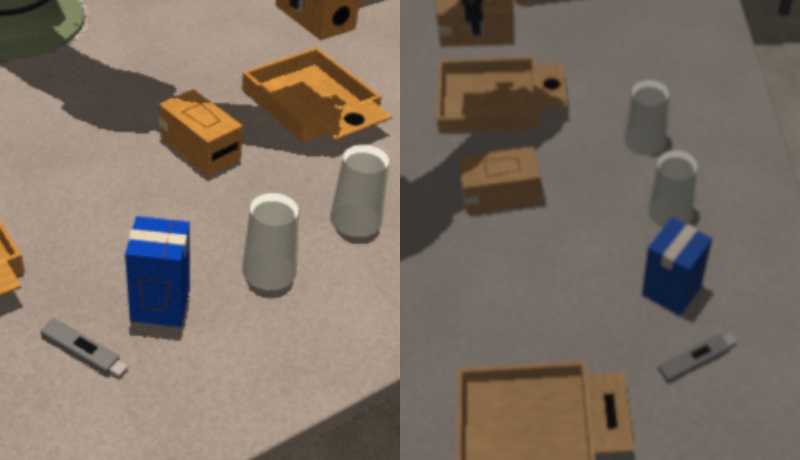

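Request:
{"name": "drive_tool", "arguments": {
  "series": [
    [60,0.005,-0.001,-0.02,0],
    [60,0.004,0,-0.03,0],
    [60,0,0,-0.03,0],
    [60,0,0,-0.025,0],
    [60,0,0,-0.012,0],
    [60,0,0,0,0]
  ]
}}

```text
clock: 11.7
position: [0.5013, 0.3127, 0.0506]
tool_rot: [3.14, 0.024, 3.124]
force: [-0.3, 0.5, -2.6]
grip_width: 0.0659
```

```bash
cat > look2.py <<'E'
import sys
from h import *
n=sys.argv[1];y0,x0,y1,x1=map(int,sys.argv[2:6])
a=save('scene','s'+n);b=save('side','d'+n)
cv2.imwrite(f'pics/c{n}.png',np.hstack([cv2.resize(a[y0:y0+150,x0:x0+150],(400,400)),cv2.resize(b[y1:y1+150,x1:x1+150],(400,400))])[:,:,::-1])
E
python3 look2.py 9 90 330 80 200
```

```text
(no output)
```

View pics/c9.png

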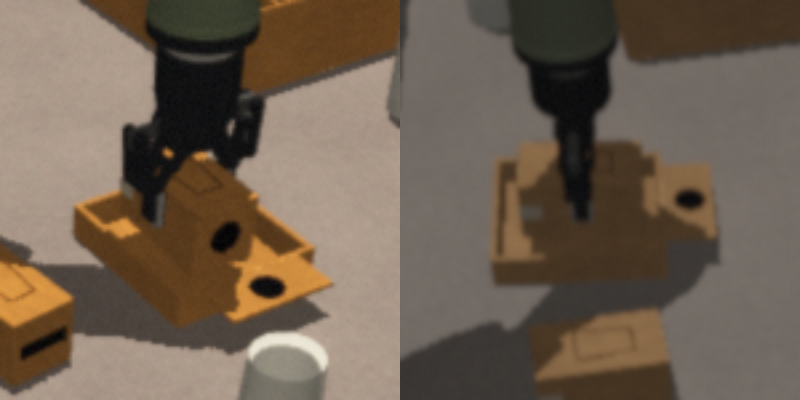

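Request:
{"name": "drive_tool", "arguments": {
  "series": [
    [60,-0.003,0.012,0,0.012],
    [60,0,0.002,-0.006,0.004],
    [60,0,0.001,-0.005,0],
    [60,0,0,0,0]
  ]
}}

```text
clock: 12.2
position: [0.5001, 0.3317, 0.0442]
tool_rot: [3.135, 0.031, -3.141]
force: [-0.9, -0.2, -2.7]
grip_width: 0.0654
```

Request:
{"name": "drive_tool", "arguments": {
  "series": [
    [60,-0.002,-0.005,-0.004,0],
    [60,0,0,-0.005,0],
    [60,0,0,-0.005,0],
    [60,0,0,-0.003,0],
    [60,0,0,0,0]
  ]
}}

```text
clock: 12.7
position: [0.498, 0.3256, 0.0256]
tool_rot: [3.135, 0.03, 3.141]
force: [-0.3, -0.2, -3.6]
grip_width: 0.066
```

Request:
{"name": "drive_tool", "arguments": {
  "series": [
    [60,0,0,-0.002,0],
    [60,0,0,0,0]
  ]
}}

```text
clock: 12.9
position: [0.4983, 0.3256, 0.024]
tool_rot: [3.135, 0.031, 3.141]
force: [0.1, -0.5, -2.4]
grip_width: 0.0657
```

```bash
python3 look2.py 10 90 330 80 200; python3 -c "
from h import *
for k in range(3):
    o=bot.observe();print(o['position'],o['force']);bot.grab_frame('side')"
```

```text
[0.49831485 0.32558241 0.02386858] [-0.13802981  0.99858875 -0.42923891]
[0.49835266 0.32553642 0.02385422] [ 0.30742501  1.01247681 -0.78854094]
[0.49830468 0.32557529 0.02386006] [-0.00331705 -0.12205931 -0.7232586 ]
```

View pics/c10.png

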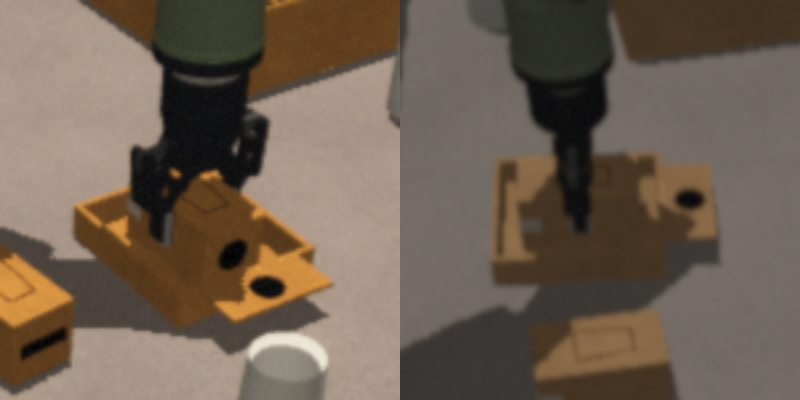

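The wrist force has dropped from about -3.6 to -0.7 N, so the carton is resting on the tray floor. I'll let go and rise straight up.

Request:
{"name": "drive_tool", "arguments": {
  "series": [
    [85,0,0,0,0],
    [95,0,0,0,0],
    [100,0,0,0,0],
    [100,0,0,0,0],
    [100,0,0,0.02,0],
    [100,0,0,0.035,0],
    [100,0,0,0.04,0],
    [100,0,0,0.04,0],
    [100,0,0,0.02,0],
    [100,0,0,0,0]
  ]
}}

```text
clock: 14.15
position: [0.4971, 0.325, 0.1844]
tool_rot: [3.136, 0.03, 3.141]
force: [-0.5, -0.0, -0.6]
grip_width: 0.0854
```

Request:
{"name": "drive_tool", "arguments": {
  "series": [
    [100,0.002,-0.03,0,0.015],
    [100,0.003,-0.04,0,0.02],
    [100,0.003,-0.045,0,0.02],
    [100,0.003,-0.045,0,0.02],
    [100,0.003,-0.035,-0.01,0.02],
    [100,0.002,-0.018,-0.02,0.015],
    [100,0,0,-0.01,0],
    [100,0,0,0,0]
  ]
}}

```text
clock: 14.95
position: [0.5103, 0.105, 0.14]
tool_rot: [3.135, 0.028, -3.025]
force: [-0.1, 0.1, -0.5]
grip_width: 0.0855
```

```bash
cat >> fit.py <<'E'
def refit(x0,z0,cams=('scene','side')):
    ms=[]
    for c in cams:
        bot.grab_frame(c)
        cand=[]
        for r in bot.masks_of(c,'carton_a'):
            q=atz(c,r['point'],z0+.033)
            d=np.hypot(q[0]-x0[0],q[1]-x0[1])
            if d<.06: cand.append((d,r))
        if cand:
            r=min(cand,key=lambda t:t[0])[1]; ms.append((c,r['mask'].astype(float))); print(c,round(r['conf'],2),r['mask'].sum())
    for sub in [ms]+[[m] for m in ms]:
        r=fit(sub,lambda v:box(*v,.12,.066,z0,z0+.066),x0,(.01,.01,.1)); print([s[0] for s in sub],np.round(r[0],4),round(r[1],3))
E
python3 -c "
from fit import *
refit((.495,.325,0),.006)"; python3 look2.py 11 90 330 80 200
```

```text
scene 0.62 1775
side 0.91 762
['scene', 'side'] [ 0.4957  0.3262 -0.007 ] 0.693
['scene'] [ 0.4984  0.3265 -0.0439] 0.938
['side'] [ 0.4953  0.3246 -0.0026] 0.463
```

View pics/c11.png

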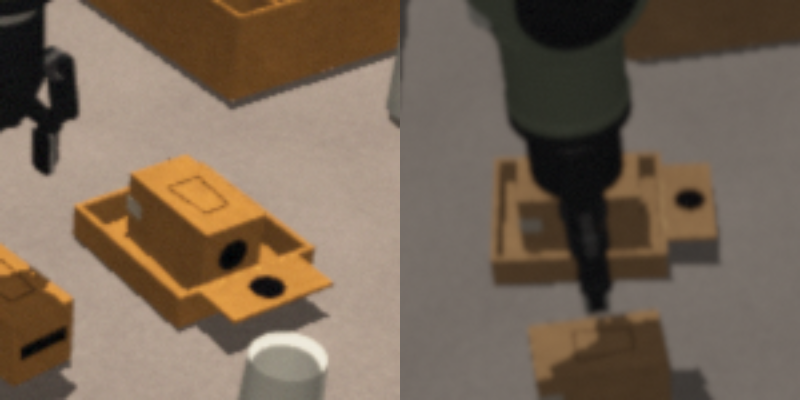

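Carton_b lies centred in the disc tray at about (0.496, 0.326), matching spot to spot. Descending on carton_a.

Request:
{"name": "drive_tool", "arguments": {
  "series": [
    [100,0,0.001,-0.025,0],
    [100,0,0,-0.03,0],
    [100,0,0,-0.03,0],
    [100,-0.001,0,-0.02,0],
    [100,0,0,-0.008,0],
    [100,0,0,0,0]
  ]
}}

```text
clock: 15.85
position: [0.5124, 0.1113, 0.0287]
tool_rot: [3.132, 0.039, -3.019]
force: [-0.3, 0.3, -0.3]
grip_width: 0.0851
```

Request:
{"name": "drive_tool", "arguments": {
  "newtons": 30,
  "series": [
    [100,-0.001,-0.004,-0.004,-0.012],
    [100,0,0,-0.005,0],
    [60,0,0,0,0],
    [60,0,0,0,0],
    [60,0,0,0,0],
    [60,0,0,0,0],
    [60,0,0,0,0]
  ]
}}

```text
clock: 16.55
position: [0.5132, 0.1075, 0.0226]
tool_rot: [3.132, 0.043, -3.032]
force: [0.2, 0.4, -1.8]
grip_width: 0.0655
```

```bash
python3 look.py 12
```

```text
(no output)
```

View pics/c12.png

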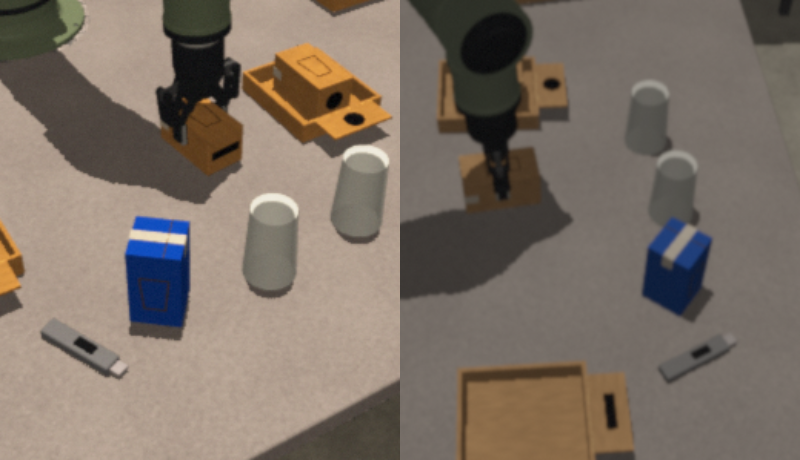

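Gripped at 65.5 mm. Lifting.

Request:
{"name": "drive_tool", "arguments": {
  "series": [
    [60,0,0,0.01,0],
    [60,0,0,0.02,0],
    [60,0,0,0.035,0],
    [60,0,0,0.04,0],
    [60,0,-0.01,0.025,0],
    [60,0,-0.03,0.01,-0.01],
    [60,0.001,-0.04,0,-0.01],
    [60,0.003,-0.045,0,-0.01],
    [60,0.003,-0.045,0,-0.01],
    [60,0.003,-0.04,0,-0.01],
    [60,0.002,-0.02,0,0],
    [60,0,0,0,0]
  ]
}}

```text
clock: 17.85
position: [0.5223, -0.1306, 0.177]
tool_rot: [3.132, 0.048, -3.08]
force: [-0.8, 0.2, -2.4]
grip_width: 0.0659
```

```bash
python3 -c "
from h import *
print(np.round(bot.observe()['qpos'],2))"
```

```text
[ 0.2   0.43 -0.08  1.92  0.02  0.75  1.75]
```

Request:
{"name": "drive_tool", "arguments": {
  "series": [
    [60,0.002,-0.025,0,-0.01],
    [60,0.003,-0.035,0,-0.015],
    [60,0.003,-0.04,0,-0.015],
    [60,0.003,-0.04,0,-0.01],
    [60,0.001,-0.022,0,-0.005],
    [60,0,0,0,0],
    [60,0,0,0,0]
  ]
}}

```text
clock: 18.55
position: [0.5339, -0.2937, 0.1809]
tool_rot: [3.13, 0.05, -3.133]
force: [1.1, 0.9, -3.2]
grip_width: 0.0657
```

Request:
{"name": "drive_tool", "arguments": {
  "series": [
    [60,0.002,-0.006,-0.02,-0.005],
    [60,0,-0.002,-0.03,-0.003],
    [60,0,-0.001,-0.03,0],
    [60,0,0,-0.03,0],
    [60,0,0,-0.01,0],
    [60,0,0,0,0]
  ]
}}

```text
clock: 19.15
position: [0.5387, -0.2939, 0.0609]
tool_rot: [3.128, 0.054, -3.132]
force: [1.1, 0.2, -2.4]
grip_width: 0.0656
```

```bash
python3 look2.py 13 200 90 300 220
```

```text
(no output)
```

View pics/c13.png

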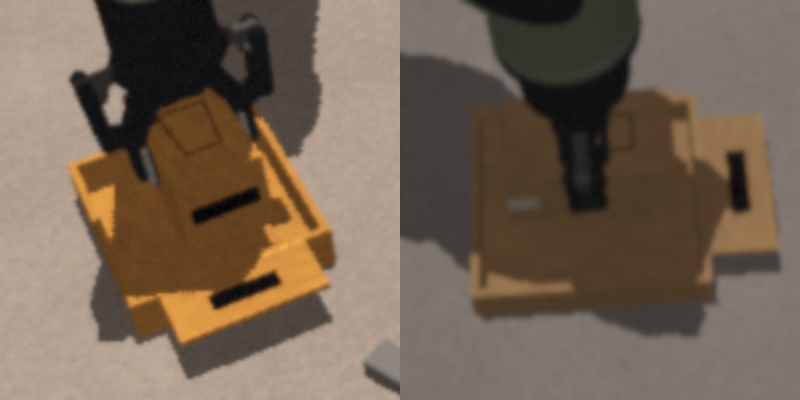

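Carton_a hangs over the bar tray, about 9 mm off in y. I'll correct that, then lower slowly.

Request:
{"name": "drive_tool", "arguments": {
  "series": [
    [60,-0.002,-0.009,0,-0.008],
    [60,0,0,-0.008,0],
    [60,0,0,-0.007,0],
    [60,0,0,-0.005,0],
    [60,0,0,0,0]
  ]
}}

```text
clock: 19.75
position: [0.5389, -0.3057, 0.0449]
tool_rot: [3.132, 0.061, -3.141]
force: [-0.8, -0.2, -3.3]
grip_width: 0.0657
```

Request:
{"name": "drive_tool", "arguments": {
  "series": [
    [60,-0.002,0.002,-0.005,0],
    [60,0,0,-0.005,0],
    [60,0,0,-0.003,0],
    [60,0,0,0,0],
    [60,0,0,0,0]
  ]
}}

```text
clock: 20.25
position: [0.5367, -0.3031, 0.0304]
tool_rot: [3.131, 0.06, -3.141]
force: [-0.3, -0.2, -2.7]
grip_width: 0.0657
```

Request:
{"name": "drive_tool", "arguments": {
  "series": [
    [60,0,0,-0.002,0],
    [60,0,0,-0.001,0],
    [60,0,0,0,0]
  ]
}}

```text
clock: 20.55
position: [0.5376, -0.3034, 0.0283]
tool_rot: [3.132, 0.062, -3.141]
force: [-1.3, 0.6, -0.3]
grip_width: 0.0657
```

```bash
python3 look2.py 14 200 90 300 220;python3 -c "
from h import *
for k in range(3):
    o=bot.observe();print(o['position'],o['force']);bot.grab_frame('side')"
```

```text
[ 0.53764634 -0.30339598  0.0282904 ] [-1.50125282  0.6809944   1.05875371]
[ 0.53766386 -0.3033932   0.02826193] [0.43891402 0.8048028  1.53900992]
[ 0.53768166 -0.30340182  0.02826464] [0.61838492 0.00815343 1.86407126]
```

View pics/c14.png

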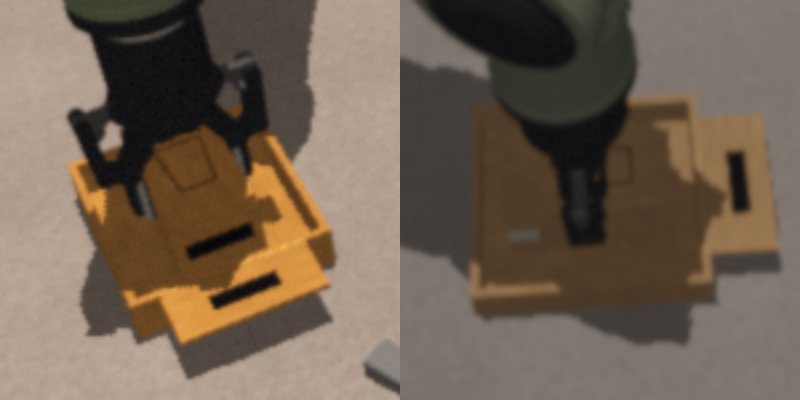

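Carton_a rests on the tray floor, with the force on the tool now slightly upward. Releasing and rising.

Request:
{"name": "drive_tool", "arguments": {
  "series": [
    [85,0,0,0,0],
    [95,0,0,0,0],
    [100,0,0,0,0],
    [100,0,0,0,0],
    [100,0,0,0.02,0],
    [100,0,0,0.035,0],
    [100,0,0,0.04,0],
    [100,-0.02,0,0.04,0],
    [100,-0.02,0.04,0.02,0],
    [100,-0.02,0.045,0,0],
    [100,0,0.045,0,0],
    [100,0,0.045,0,0]
  ]
}}

```text
clock: 22.0
position: [0.4736, -0.1289, 0.1885]
tool_rot: [3.134, 0.065, 3.133]
force: [2.2, 1.1, -0.3]
grip_width: 0.0855
```

Request:
{"name": "drive_tool", "arguments": {
  "series": [
    [100,0,0.04,0,0],
    [100,0,0.03,0,0],
    [100,0,0,0,0],
    [100,0,0,0,0]
  ]
}}

```text
clock: 22.4
position: [0.4731, -0.0504, 0.1897]
tool_rot: [3.133, 0.067, 3.141]
force: [0.1, -0.4, 0.1]
grip_width: 0.0855
```

```bash
python3 -c "
from fit import *
for x0 in((.495,.325,0),(.535,-.303,0)): print(x0);refit(x0,.006)
o=bot.observe();print(o['clock'],o['position'],o['force'])"; python3 -c "
from h import *
a=save('scene','s15');b=save('side','d15')
cv2.imwrite('pics/c15.png',np.hstack([a[100:400,60:460],b[100:430,180:480][:300]])[:,:,::-1])"
```

```text
(0.495, 0.325, 0)
scene 0.81 1755
side 0.55 1009
['scene', 'side'] [ 0.4971  0.3271 -0.0312] 0.764
['scene'] [ 0.4975  0.3272 -0.038 ] 0.926
['side'] [ 0.5179  0.3262 -0.03  ] 0.607
(0.535, -0.303, 0)
scene 0.57 2214
side 0.73 2977
['scene', 'side'] [ 0.5349 -0.303   0.0039] 0.936
['scene'] [ 0.5314 -0.3017  0.0048] 0.926
['side'] [ 0.535  -0.3041 -0.0032] 0.963
22.8 [ 0.4730465  -0.05131127  0.18954146] [ 0.04826567 -0.58136858 -0.16957183]
```

View pics/c15.png

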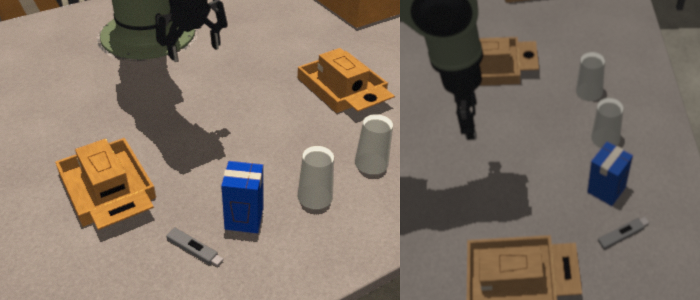

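View pics/d15.png

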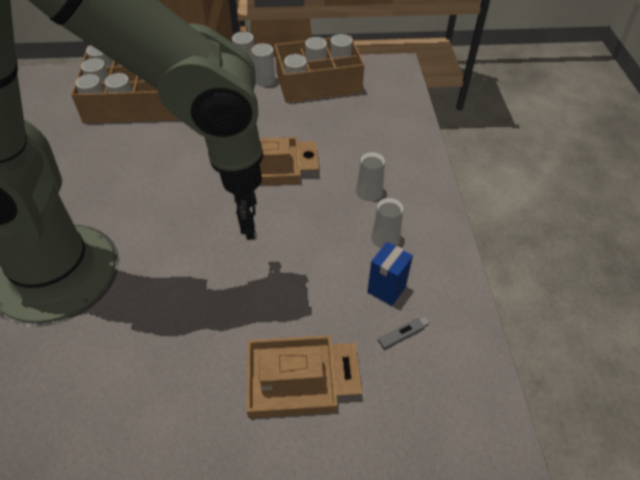

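Both cartons lie on their sides in the middle of the matching trays. The tumblers (371,176) and (388,223), the knife (404,333) and the blue decoy are where they started, and the arm is clear, so I'm handing in.

```bash
python3 -c "
from h import *
print(bot.job_done())"
```

```text
the job is handed in; nothing more can be done
None
```

I tipped both cartons over toward the robot. The left one showed the bar (carton_a) and the right one the round spot (carton_b). I laid each on its side in its matching tray, lowered slowly, and let go. I handed the job in at about 23 s.

**Last checks:**
- **carton_a:** it was measured at (0.535, -0.303), against a bar-tray centre of (0.535, -0.303).
- **carton_b:** it was measured at about (0.497, 0.327), against a disc-tray centre of (0.495, 0.325).
- **Bystanders:** by eye, the tumblers, the knife and the blue look-alike stood where they began. I did not re-measure them.
- **Robot:** the arm was clear of everything and the wrist force was about zero.

**A check that disagreed:** in the last side view the arm hid part of carton_b. That view's fit was poor (0.61 overlap) and put it about 20 mm farther out, at x = 0.518. I relied on the clear scene view (0.93 overlap) and the tool's position at release, which agreed on the centre. The scene view also suggested carton_b is turned by about 0.04 rad.

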